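# Set the burner cap to its mark and hold the spark lighter at it

## Task

After cleaning, the cap of the hob's bare burner was put back askew: first turn it until its nose faces the black mark on the hob plate, while the lighter still stands in its holder. Then draw the spark lighter up out of the holder, tip it over to lean about 45 degrees (to whichever side suits) with its rod pointing down, and bring the rod's tip to about one and a half centimetres from the end of the cap's nose, touching neither hob nor cap and with the cap still on its mark; finish holding the lighter still there, in the gripper. Leave the saucepan, the loose pan support and the jar where they are.

Things in the scene. Friction and masses are not known exactly. Their poses are not given: they have to be found in the camera images.
- hob: White table-top gas hob, 280 (its x) x 480 (its y) mm, standing firm. Origin on the worktop under its centre; its -x is the front with two taps. Flat top plate 75 mm above the worktop. Two burners: the bare one to work on, axis at hob (0, +125 mm), and one at (0, -125 mm) under a pan support (top 22 mm above the plate) with a saucepan.
- burner_cap (a joint): Turn of the bare burner's cap about its vertical axis, rad, counter-clockwise from above positive, range -1.6 to 1.6; 0 = nose pointing at the mark (hob -x). Light friction (0.04 N m); it stays where it is left and cannot be lifted off.
- cap_axis (a point): On the axis of the bare burner's cap, 18 mm above the hob plate, level with the nose's middle (93 mm above the worktop). The cap is a dark steel disc 52 mm in diameter, its underside 12.5 mm and its top 25 mm above the plate, on a narrower stem 40 mm in diameter.
- cap_nose (a point): Middle of the outer end of the cap's nose, a lug 10 mm wide and 9 mm high that sticks out radially from the rim to 40 mm from the axis, 18 mm above the plate. It turns with the cap.
- mark (a point): The black mark printed flat on the hob plate in front of the bare burner: a 24 x 5 mm bar pointing to the burner's axis, with a 12 mm dot at its outer end. The point is the bar's middle, 70 mm from the cap's axis.
- holder: Steel stand fixed to the worktop: a base disc 90 mm in diameter and 6 mm thick with an upright tube, 36 mm outside, 14 mm bore, its rim 110 mm above the worktop. Origin on the worktop, on the tube's axis. It changes places with the jar.
- lighter: Gas spark lighter, about 70 g, 205 mm long. Origin at the free tip of its metal rod, z from tip to handle. Rod 10 mm in diameter to z = 95 mm; grey handle 24 (x) x 18 (y) mm, z = 95 to 205 mm; trigger 8 mm out of its +x side, z = 112 to 138 mm. It starts upright, rod down in the holder's tube, handle's shoulder on the rim, tip 15 mm above the worktop.
- pan: Steel saucepan, 150 mm in diameter, 65 mm high (its rim 162 mm above the worktop), with two side handles (about 220 mm over both), standing on the other burner's pan support. Origin under its centre. A bystander.
- grate: The bare burner's own pan support, a dark steel frame 150 x 150 x 22 mm, lying on the worktop beyond the holder. Origin under its centre. A bystander.
- jar: Small lidded glass jar, 60 mm in diameter, 85 mm high, on the worktop near the holder. Origin under its centre. A bystander.
Mind the look-alikes: they are no part of the job. Leave any purple look-alike of the holder alone. There is more than one size of the lighter; the one meant has the size given above.

How it is judged:
On the way, in this order (a step that is already met when the one before it is completed fails the run):
1. the cap's nose faces the mark, the lighter still in its holder (value of joint burner_cap between -0.17 and 0.17 rad and horizontal distance between lighter and holder below 0.02 m and height (world z) of lighter below 0.03 m), for 0.2 s.
2. the lighter is drawn out: its tip is above the holder's rim (height (world z) of lighter above 0.115 m), for 0.1 s.
At the end, for the whole second after the job is handed in: Nose within 0.17 rad of the mark; lighter still in the fingers, tip within 30 mm of the nose's end, leaning 0.5 to 1.1 rad from upright, rod down, touching no hob, cap, holder or pan; saucepan, loose pan support and jar within 30 mm of their starts (value of joint burner_cap between -0.17 and 0.17 rad and distance between lighter and cap_nose below 0.03 m and angle between lighter's own z axis and vertical between 0.5 and 1.1 rad and contact force between the fingers and lighter above 1 N and contact force between lighter and hob below 0.2 N and contact force between lighter and holder below 0.2 N and contact force between lighter and pan below 0.2 N and linear speed of lighter below 0.03 m/s and distance of each of pan, grate, jar from where it was at the start of the episode below 0.03 m); the arm keeps its last pose, push and grip.
It fails at once if the saucepan is disturbed (moved more than 30 mm) (distance of pan from where it was at the start of the episode above 0.03 m).
It fails at once if the loose pan support is disturbed (moved more than 30 mm) (distance of grate from where it was at the start of the episode above 0.03 m).
It fails at once if the jar is disturbed (moved more than 30 mm) (distance of jar from where it was at the start of the episode above 0.03 m).
It also fails if it takes over 50 s, if anything falls off the work surface, if the arm or the gripper's body presses on something with over 40 N, if the wrist force passes 120 N, or if a joint passes its speed limit or range.

## Robot

A 6-joint arm with a two-finger parallel gripper is mounted at the origin on the work surface. World frame = base frame: x ahead of the robot, y to its left, z up, the work surface at z = 0. Lengths are in m, angles in rad, forces in N, time in s.
With the tool pointing down it reaches from about 0.225 to 0.875 m from the base axis. Payload 3.4 kg.
Tool frame: the origin (TCP) lies at the very end of the fingers, on their centre line; the grasp point (between the pads) lies 19 mm behind it (manip.tcp_to_grasp is the distance from the TCP to the grasp point, in m); z points along the fingers, y is the line along which they close (so a half turn about z gives the same grasp; the last joint's range is limited). The gripper opens to 85 mm and grips with 20 to 120 N. Pads are 22 mm wide; open, the fingers measure 114 mm over their backs; the gripper's body (76 mm by 85 mm) begins 54 mm behind the grasp point. The pads swing forward as they close: fully open they stand 13 mm farther back than shut.
Start: joints at [-1.361, 0.276, 1.505, -0, 1.361, -0.121], TCP at [0.187, -0.544, 0.231] pointing down, gripper open.
Joint ranges: [-2.89, 2.89], [-0.75, 2.08], [0.22, 2.7], [-1.18, 4.32], [0.11, 2.71], [-2.7, 2.7]. Speed limits (rad/s): [2.57, 2.57, 3.14, 3.14, 3.14, 3.14].

## Interface

Orientations are given as a unit quaternion [w, x, y, z].
In Python, from rig import status, get_image, job, manip gives the robot as it stands.
- The arm moves only by the tool apply_moves, never from a script. Its arguments are lists of equal length, an entry for each row: "xyz": the shift along the tool's x, y, z each as a share of 0.3 m, from -1 to 1, a list of three; "rot": the turn, a rotation vector about the tool's x, y, z each as a share of 60 degrees, from -1 to 1, a list of three; "hand": the opening, from -1 (shut) to 1 (fully open). A call has 1 to 8 rows; each row shifts and turns the commanded pose from where the row before left it, along the tool's axes as they then stand; what a row does not reach is not made up. A row lasts 1/8 s, in which the tool goes at most 62.5 mm and 10.7 degrees, less where a joint would pass 70% of its speed; a pose out of reach is approached as far as the arm can. A call with a number of a shift or a turn outside -1 to 1 is refused whole. A call with a gripper value outside its range is refused whole. The fingers move at their own pace and stop on an object; "force" is the grip in N (left out, the last holds). Time passes only in rows, so rows that do not move let the fingers close. It gives the time, the measured TCP pose, the force, the opening and the grip force at its end, in the units of the state.
- status.get_state(): the state, without advancing time (a new reading comes with each control period).
- get_image(name): name is "side" or "top" or "wrist"; returns a dict with "pixels" (384x512x3 uint8, red, green, blue), "fovy" (degrees; the focal length in pixels is half the picture's height over the tangent of half this angle, whatever the lens; pixels are square), "cx", "cy" (the principal point, pixels), "origin" and "orientation" of the camera in the world; the wrist camera has in their place "tool_from_camera" (4x4, takes a point from camera to tool coordinates, whose origin is the TCP and whose axes are the flange's). Camera axes: x right, y down, z forward; pixel columns grow to the right and rows downward; lengths in m; the calibration is good to about 2 mm. A picture is of the moment at which its call begins: read the wrist's pose just before it. There is no depth.
- job.sign_off(): hands the job in; it is judged then, once.
The state is a dict: "clock": time; "qpos": joint angles; "qd": joint speeds; "effort": joint torques, N m; "position": TCP position; "ee_rot": TCP orientation; "contact_force": force on the tool from outside, world axes, zero at the start; "moment": the same for the moment, N m; "width": finger opening in m; "gripper_force": force on a finger pad.
Only numpy, scipy, OpenCV 4.12 (cv2) and the standard library are available. Lean on these libraries where they do the work, as an engineer would, in place of code of your own. Each camera call takes 0.05 s, during which the arm holds its last target. There are 200 camera calls.

## Working session

There is one attempt and no reset: what is moved stays moved. The work goes in short steps, Python scripts to look and compute and a tool call to move; the robot and the scene stay as the last step left them, time stands still between calls to the robot, and variables do not carry over. Pictures are saved under pics/ and viewed, at most 11 in all, crops included, and the job is handed in when it is done.

Besides the shell and the picture viewer there is one more tool, called after "Call:" by a JSON object that holds its "name" and its "arguments". apply_moves: Moves the arm, as the interface text tells. Its arguments: {"type":"object","properties":{"xyz":{"type":"array","items":{"type":"array","items":{"type":"number","minimum":-1,"maximum":1}}},"rot":{"type":"array","items":{"type":"array","items":{"type":"number","minimum":-1,"maximum":1}}},"hand":{"type":"array","items":{"type":"number"}},"force":{"type":"number"}},"required":["xyz","rot","hand"]}

```bash
mkdir -p pics; ls
cat > h.py <<'E'
import numpy as np,cv2
from scipy.spatial.transform import Rotation as R
from rig import status,get_image,job,manip
def rot(q): return R.from_quat([q[1],q[2],q[3],q[0]]).as_matrix()
def shot(n,f):
    s=status.get_state(); im=get_image(n); cv2.imwrite('pics/'+f,im['pixels'][:,:,::-1])
    if n=='wrist':
        T=np.eye(4);T[:3,:3]=rot(s['ee_rot']);T[:3,3]=s['position'];T=T@np.array(im['tool_from_camera'])
        im['o'],im['M']=T[:3,3],T[:3,:3]
    else: im['o'],im['M']=np.array(im['origin']),rot(im['orientation'])
    im['f']=192/np.tan(np.radians(im['fovy'])/2)
    c={k:np.array(im[k]).tolist() for k in('o','M','f','cx','cy')}
    import json;json.dump(c,open('pics/'+f+'.json','w'))
    return im
def load(f):
    import json;c=json.load(open('pics/'+f+'.json'));c['o']=np.array(c['o']);c['M']=np.array(c['M']);return c
def ray(c,u,v):
    d=c['M']@np.array([(u-c['cx'])/c['f'],(v-c['cy'])/c['f'],1.]);return d/np.linalg.norm(d)
def onz(c,u,v,z):
    d=ray(c,u,v);return c['o']+d*(z-c['o'][2])/d[2]
def pix(c,p):
    q=c['M'].T@(np.array(p)-c['o']);return c['f']*q[0]/q[2]+c['cx'],c['f']*q[1]/q[2]+c['cy']
def tri(c1,a,c2,b):
    d1,d2=ray(c1,*a),ray(c2,*b);A=np.stack([d1,-d2],1);t=np.linalg.lstsq(A,c2['o']-c1['o'],rcond=None)[0]
    p,q=c1['o']+t[0]*d1,c2['o']+t[1]*d2;return (p+q)/2,np.linalg.norm(p-q)
E
python3 - <<'E'
from h import *
print(status.get_state())
for n in('side','top','wrist'):
    im=shot(n,n+'0.png');print(n,im['fovy'],im['o'],im['M'][:,2])
a=cv2.imread('pics/top0.png');cv2.imwrite('pics/top0b.png',cv2.resize(a,(800,600),interpolation=cv2.INTER_CUBIC))
a=cv2.imread('pics/side0.png');cv2.imwrite('pics/side0b.png',cv2.resize(a,(800,600),interpolation=cv2.INTER_CUBIC))
E
```

```text
pics
{'clock': 0.0, 'qpos': array([-1.36099293e+00,  2.76601951e-01,  1.50611568e+00, -9.21130438e-06,
        1.36068984e+00, -1.21007079e-01]), 'qd': array([-0.00169061, -0.00023223, -0.00071897, -0.00136209,  0.0007524 ,
        0.00072484]), 'effort': array([-1.72014797e-04, -4.16775906e+01, -2.45806199e+01,  6.28902762e-05,
        1.11919572e-02, -1.21005687e-05]), 'position': array([ 0.18664524, -0.54331899,  0.23044269]), 'ee_rot': array([-9.06313794e-04,  9.86351148e-01,  1.64652936e-01, -4.47730613e-05]), 'contact_force': array([0.47034426, 0.63009394, 0.61875336]), 'moment': array([ 0.0079982 ,  0.01844078, -0.00977327]), 'gripper_force': 0.0, 'width': 0.08502214752932967}
side 45.092828054243384 [0.38779927 0.79765554 0.83591763] [ 0.19242357 -0.65813246 -0.72789754]
top 53.56926320349517 [0.50791662 0.10901267 1.12253173] [ 0.07947449 -0.00867254 -0.99679917]
wrist 65.59982631648207 [ 0.2542694  -0.52062464  0.37356281] [-0.26274351 -0.08894767 -0.96075708]
```

View pics/top0b.png

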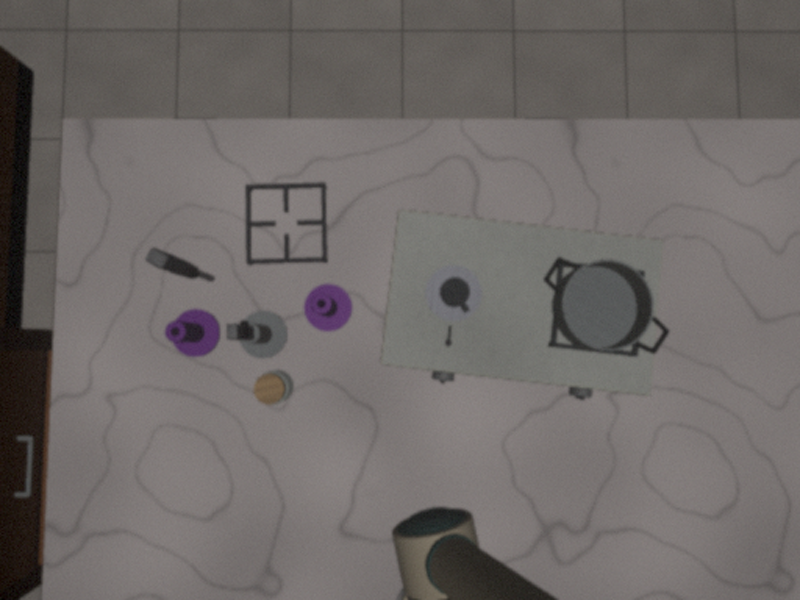

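View pics/side0b.png

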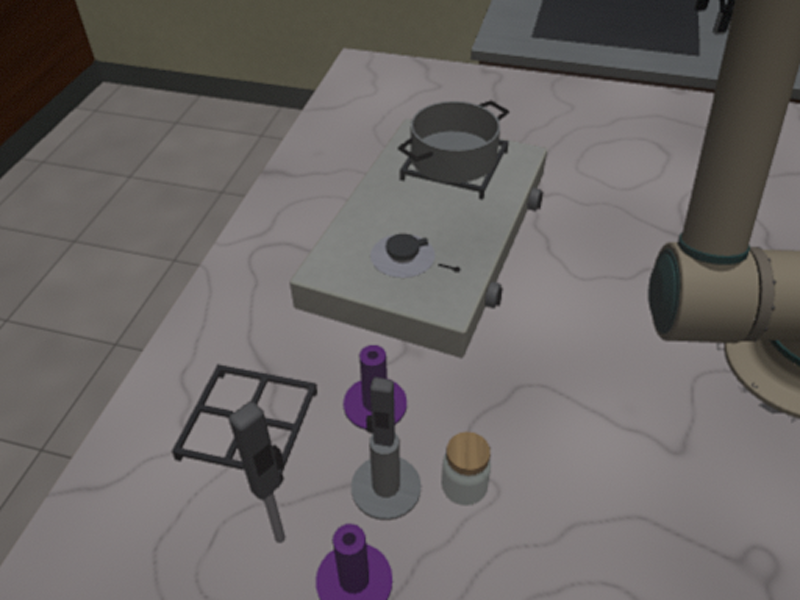

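Top view (800 px wide): bare burner cap at (455,292) with its nose at about (466,309), mark at (449,335), grey holder with the lighter at (263,333). The purple look-alike holders are at (327,307) and (193,332), the jar at (272,388), and the grate at (287,222). The side view agrees: cap (403,246), nose (424,242), lighter handle top (382,385), tube rim about (385,440).

Run:
```python
from h import *
t=load('top0.png');s=load('side0.png')
T=lambda u,v:(u*.64-.18,v*.64-.18)
a=cv2.imread('pics/top0.png');g=a.max(2)
# dark blobs on hob
x0,y0,x1,y1=272,170,312,225
m=(g[y0:y1,x0:x1]<75).astype(np.uint8)
n,l,st,ce=cv2.connectedComponentsWithStats(m)
for i in range(1,n):
    if st[i,4]>4: print('dark',st[i],ce[i]+[x0,y0])
print('cap',onz(t,*T(455,291),.1),'nose',onz(t,*T(467,310),.093),'dot',onz(t,*T(448,343),.075),'barstart',onz(t,*T(450,326),.075))
corners=[(398,210),(663,240),(650,394),(381,362)]
P=[onz(t,*T(*c),.075) for c in corners];print('hob',P,np.mean(P,0))
for n,p,z in[('holderbase',(265,335),.006),('jar',(270,388),.085),('purp1',(328,307),.006),('purp2',(195,332),.006),('grate',(287,223),.02),('handletop',(238,331),.22)]: print(n,onz(t,*T(*p),z))
print('tri top of handle',tri(t,T(234,331),s,T(382,383)))
print('side rim',onz(s,*T(385,441),.11),'side base',onz(s,*T(386,487),.006),'cap side',onz(s,*T(403,241),.1),'nose',onz(s,*T(425,242),.093),'dot',onz(s,*T(457,269),.075))
def crop(f,x0,y0,x1,y1,k):
    b=cv2.imread('pics/'+f)[y0:y1,x0:x1];return cv2.resize(b,None,fx=k,fy=k,interpolation=cv2.INTER_CUBIC)
A=crop('top0.png',264,164,324,239,6);B=crop('side0.png',215,235,275,335,4.5);B=cv2.resize(B,(270,450));C=crop('top0.png',130,180,200,255,1)
cv2.imwrite('pics/c1.png',cv2.convertScaleAbs(np.hstack([A,B]),alpha=1.6))
```

```text
dark [ 10   8  18  22 277] [290.93862816 187.17689531]
dark [13 40  4 11 17] [286.70588235 216.29411765]
cap [0.60218346 0.00099501 0.1       ] nose [ 0.56966045 -0.02027985  0.093     ] dot [0.51265336 0.01158181 0.075     ] barstart [0.54253463 0.00778689 0.075     ]
hob [array([0.75018587, 0.09901417, 0.075     ]), array([ 0.69560157, -0.3750148 ,  0.075     ]), array([ 0.42278857, -0.34183624,  0.075     ]), array([0.47969111, 0.12941244, 0.075     ])] [ 0.58706678 -0.12210611  0.075     ]
holderbase [0.52862872 0.34786936 0.006     ]
jar [0.43574389 0.32092655 0.085     ]
purp1 [0.58096216 0.23042136 0.006     ]
purp2 [0.53449501 0.47867523 0.006     ]
grate [0.73817225 0.30691733 0.02      ]
handletop [0.53078456 0.34296969 0.22      ]
tri top of handle (array([0.5313014 , 0.35014907, 0.21606579]), np.float64(0.0008290752008992565))
side rim [0.52950209 0.35429094 0.11      ] side base [0.52983869 0.35632963 0.006     ] cap side [ 0.60235194 -0.00168493  0.1       ] nose [ 0.57106485 -0.01559344  0.093     ] dot [0.51409887 0.0119974  0.075     ]
```

View pics/c1.png

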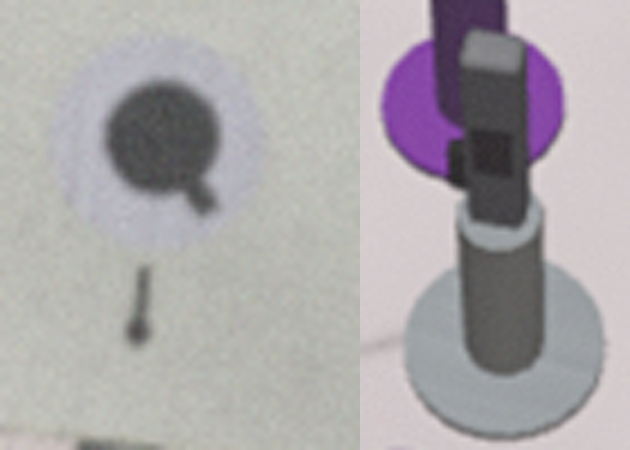

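```bash
cat >> h.py <<'E'
def go(p,Rt,n,P0=None,R0=None):
    "per-row tool-frame shares for n equal rows from (P0,R0) (default: measured) to p,Rt, straight + steady turn"
    s=status.get_state();P0=s['position'] if P0 is None else np.array(P0);R0=rot(s['ee_rot']) if R0 is None else R0
    w=R.from_matrix(R0.T@Rt).as_rotvec()/n
    for i in range(n):
        Ri=R0@R.from_rotvec(w*i).as_matrix();print(np.round(Ri.T@(np.array(p)-P0)/n/.3,4).tolist(),np.round(w/np.radians(60),4).tolist())
    print('row mm',np.linalg.norm(np.array(p)-P0)/n*1e3,'deg',np.degrees(np.linalg.norm(w)))
def down(a): # tool down, x_tool at heading a deg
    a=np.radians(a);x=np.array([np.cos(a),np.sin(a),0]);z=np.array([0,0,-1.]);return np.stack([x,np.cross(z,x),z],1)
E
python3 -c "
from h import *
go([.56,0,.23],down(30),16)"
```

```text
[0.1103, -0.0818, 0.0003] [-0.0001, -0.0, -0.0115]
[0.1113, -0.0805, 0.0003] [-0.0001, -0.0, -0.0115]
[0.1123, -0.0791, 0.0002] [-0.0001, -0.0, -0.0115]
[0.1132, -0.0778, 0.0002] [-0.0001, -0.0, -0.0115]
[0.1141, -0.0764, 0.0002] [-0.0001, -0.0, -0.0115]
[0.1151, -0.075, 0.0002] [-0.0001, -0.0, -0.0115]
[0.116, -0.0736, 0.0002] [-0.0001, -0.0, -0.0115]
[0.1168, -0.0722, 0.0002] [-0.0001, -0.0, -0.0115]
[0.1177, -0.0708, 0.0002] [-0.0001, -0.0, -0.0115]
[0.1185, -0.0694, 0.0002] [-0.0001, -0.0, -0.0115]
[0.1194, -0.068, 0.0002] [-0.0001, -0.0, -0.0115]
[0.1202, -0.0665, 0.0002] [-0.0001, -0.0, -0.0115]
[0.121, -0.0651, 0.0002] [-0.0001, -0.0, -0.0115]
[0.1217, -0.0636, 0.0002] [-0.0001, -0.0, -0.0115]
[0.1225, -0.0621, 0.0002] [-0.0001, -0.0, -0.0115]
[0.1232, -0.0607, 0.0001] [-0.0001, -0.0, -0.0115]
row mm 41.208544676957175 deg 0.6904549804808938
```

Call:
{"name": "apply_moves", "arguments": {"xyz": [[0.11, -0.08, 0], [0.11, -0.08, 0], [0.112, -0.079, 0], [0.113, -0.078, 0], [0.114, -0.076, 0], [0.115, -0.075, 0], [0.116, -0.074, 0], [0.117, -0.072, 0]], "rot": [[0, 0, -0.0115], [0, 0, -0.0115], [0, 0, -0.0115], [0, 0, -0.0115], [0, 0, -0.0115], [0, 0, -0.0115], [0, 0, -0.0115], [0, 0, -0.0115]], "hand": [1, 1, 1, 1, 1, 1, 1, 1]}}

```text
clock: 1.15
position: [0.3736, -0.2718, 0.2312]
ee_rot: [-0.0, 0.977, 0.212, -0.0]
contact_force: [-0.2, -0.0, 0.8]
width: 0.0854
gripper_force: 0.0
```

Call:
{"name": "apply_moves", "arguments": {"xyz": [[0.118, -0.071, 0], [0.118, -0.07, 0], [0.119, -0.068, 0], [0.12, -0.066, 0], [0.121, -0.065, 0], [0.122, -0.064, 0], [0.122, -0.062, 0], [0.123, -0.061, 0], [0, 0, 0]], "rot": [[0, 0, -0.0115], [0, 0, -0.0115], [0, 0, -0.0115], [0, 0, -0.0115], [0, 0, -0.0115], [0, 0, -0.0115], [0, 0, -0.0115], [0, 0, -0.0115], [0, 0, 0]], "hand": [1, 1, 1, 1, 1, 1, 1, 1, 1]}}

```text
$: bad value
```

Call:
{"name": "apply_moves", "arguments": {"xyz": [[0.118, -0.071, 0], [0.118, -0.07, 0], [0.119, -0.068, 0], [0.12, -0.066, 0], [0.121, -0.065, 0], [0.122, -0.064, 0], [0.122, -0.062, 0], [0.123, -0.061, 0]], "rot": [[0, 0, -0.0115], [0, 0, -0.0115], [0, 0, -0.0115], [0, 0, -0.0115], [0, 0, -0.0115], [0, 0, -0.0115], [0, 0, -0.0115], [0, 0, -0.0115]], "hand": [1, 1, 1, 1, 1, 1, 1, 1]}}

```text
clock: 2.15
position: [0.5598, -0.0001, 0.231]
ee_rot: [0.0, 0.966, 0.259, -0.0]
contact_force: [0.2, -0.2, 0.2]
width: 0.0855
gripper_force: 0.0
```

Call:
{"name": "apply_moves", "arguments": {"xyz": [[0, 0, 0], [0, 0, 0]], "rot": [[0, 0, 0], [0, 0, 0]], "hand": [1, 1]}}

```text
clock: 2.4
position: [0.5587, -0.0015, 0.2308]
ee_rot: [0.0, 0.966, 0.259, -0.001]
contact_force: [-0.6, 0.0, -0.6]
width: 0.0856
gripper_force: 0.0
```

Run:
```python
from h import *
im=shot('wrist','w1.png');print(im['o'],im['M'][:,2],status.get_state()['position'])
c=load('w1.png')
for p in([.602,.001,.1],[.57,-.018,.093],[.513,.012,.075]):print(pix(c,p))
```

```text
[0.62090983 0.03391259 0.37372214] [-0.24168888 -0.13970427 -0.96024434] [ 0.55860954 -0.00185951  0.23098776]
(np.float64(273.7048926230586), np.float64(144.64305864177373))
(np.float64(272.95390770725515), np.float64(182.36115203370179))
(np.float64(219.88944323205504), np.float64(209.72947421992683))
```

View pics/w1.png

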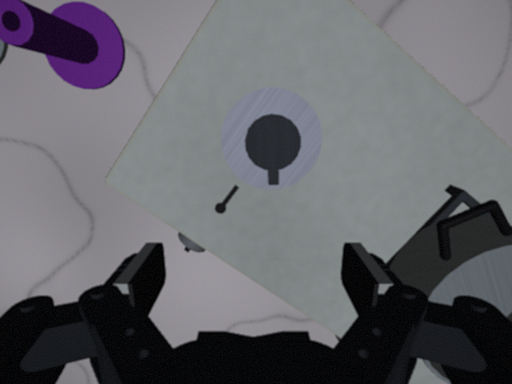

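The wrist view shows the cap centred at (273,142), its nose end at (274,184), and the mark from (236,187) to the dot at (220,208). These match my predictions within 2–3 px.

Run:
```python
from h import *
c=load('w1.png')
a=cv2.imread('pics/w1.png');m=(a.max(2)<60).astype(np.uint8)
n,l,st,ce=cv2.connectedComponentsWithStats(m)
for i in range(1,n):
    if 15<st[i,4]<6000 and 180<ce[i][0]<340 and ce[i][1]<230: print(st[i],ce[i])
L=l[142,273];cap=(l==L).astype(np.uint8)
disc=cv2.morphologyEx(cap,cv2.MORPH_OPEN,cv2.getStructuringElement(2,(25,25)))
ys,xs=np.nonzero(disc);C=onz(c,xs.mean(),ys.mean(),.0985);print('disc',C,xs.mean(),ys.mean(),np.ptp(xs))
no=cap&~cv2.dilate(disc,np.ones((3,3),np.uint8));ys,xs=np.nonzero(no);print('nosemid',xs.mean(),ys.mean(),len(xs))
N=onz(c,xs.mean(),ys.mean(),.096)
D=onz(c,220.3,208.3,.075);B=onz(c,236,187,.075)
ang=lambda p:np.degrees(np.arctan2(*(p-C)[[1,0]]))%360
print('nose',N,ang(N),np.linalg.norm((N-C)[:2]),'dot',D,ang(D),np.linalg.norm((D-C)[:2]),'bar',B,ang(B),np.linalg.norm((B-C)[:2]))
```

```text
[ 246  115   54   69 2442] [272.51105651 143.79320229]
[216 186  22  27 149] [224.87248322 201.31543624]
disc [0.60338614 0.00301423 0.0985    ] 272.49282296650716 142.02000869943453 53
nosemid 273.05882352941177 176.88235294117646 119
nose [ 0.57521128 -0.01475159  0.096     ] 212.23370507779447 0.033308370354109426 dot [0.51462926 0.01238071 0.075     ] 173.9758920384464 0.08924974112793546 bar [0.54333746 0.00931872 0.075     ] 174.00648524898438 0.060378728996965336
```

Run:
```python
from h import *
C=np.array([.603,.002])
def at(th,z,r=.041):
    t=np.radians(th);return np.array([C[0]+r*np.cos(t),C[1]+r*np.sin(t),z])
go(at(212,.084),down(32),6)
print('arc')
A=[212-4.8*i for i in range(9)]
for a,b in zip(A[:-1],A[1:]): go(at(b,.084),down(b-180),1,at(a,.084),down(a-180))
```

```text
[-0.0002, 0.0113, 0.0817] [-0.0, 0.0002, -0.0056]
[-0.0003, 0.0113, 0.0817] [-0.0, 0.0002, -0.0056]
[-0.0004, 0.0113, 0.0817] [-0.0, 0.0002, -0.0056]
[-0.0005, 0.0113, 0.0817] [-0.0, 0.0002, -0.0056]
[-0.0006, 0.0113, 0.0817] [-0.0, 0.0002, -0.0056]
[-0.0006, 0.0113, 0.0817] [-0.0, 0.0002, -0.0056]
row mm 24.73031919363873 deg 0.3381607553487635
arc
[0.0005, -0.0114, 0.0] [0.0, 0.0, 0.08]
row mm 3.433803605794352 deg 4.800000000000008
[0.0005, -0.0114, 0.0] [0.0, 0.0, 0.08]
row mm 3.4338036057943557 deg 4.799999999999985
[0.0005, -0.0114, 0.0] [0.0, 0.0, 0.08]
row mm 3.4338036057943957 deg 4.80000000000001
[0.0005, -0.0114, 0.0] [0.0, 0.0, 0.08]
row mm 3.4338036057943366 deg 4.799999999999986
[0.0005, -0.0114, 0.0] [0.0, 0.0, 0.08]
row mm 3.4338036057943855 deg 4.800000000000012
[0.0005, -0.0114, 0.0] [0.0, 0.0, 0.08]
row mm 3.433803605794377 deg 4.8000000000000105
[0.0005, -0.0114, 0.0] [0.0, 0.0, 0.08]
row mm 3.433803605794375 deg 4.799999999999983
[0.0005, -0.0114, 0.0] [0.0, 0.0, 0.08]
row mm 3.4338036057943784 deg 4.800000000000011
```

Call:
{"name": "apply_moves", "arguments": {"xyz": [[0, 0.011, 0.082], [0, 0.011, 0.082], [0, 0.011, 0.082], [0, 0.012, 0.082], [0, 0.011, 0.081], [0, 0.011, 0.081], [0, 0, 0], [0, 0, 0]], "rot": [[0, 0, -0.0056], [0, 0, -0.0056], [0, 0, -0.0056], [0, 0, -0.0056], [0, 0, -0.0056], [0, 0, -0.0056], [0, 0, 0], [0, 0, 0]], "hand": [0, -0.2, -0.2, -0.2, -0.2, -0.2, -0.55, -0.55], "force": 20}}

```text
clock: 3.45
position: [0.5699, -0.0193, 0.0852]
ee_rot: [0.0, 0.961, 0.275, 0.0]
contact_force: [-0.5, 1.1, 0.6]
width: 0.0192
gripper_force: 0.0
```

Call:
{"name": "apply_moves", "arguments": {"xyz": [[0, 0, 0], [0, 0, 0]], "rot": [[0, 0, 0], [0, 0, 0]], "hand": [-0.55, -0.55]}}

```text
clock: 3.7
position: [0.5701, -0.0186, 0.0853]
ee_rot: [0.0, 0.961, 0.276, 0.001]
contact_force: [-0.5, -0.2, -0.7]
width: 0.0191
gripper_force: 0.0
```

Run:
```python
from h import *
w=shot('wrist','w2.png');s=shot('side','s2.png')
b=s['pixels'][110:230,190:350,::-1];cv2.imwrite('pics/v2.png',np.hstack([w['pixels'][:,:,::-1][:,60:460],cv2.resize(b,(400,384))[:, :]]))
```

```text
(no output)
```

View pics/v2.png

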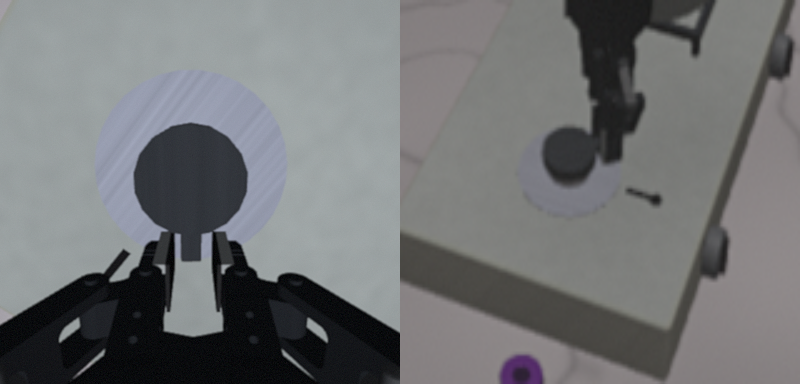

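The wrist view shows the nose caged between the pads at (190,245), with the pads just outside the rim. I'll sweep the arc now, starting about 2 mm further out.

Call:
{"name": "apply_moves", "arguments": {"xyz": [[-0.006, -0.0114, 0], [0.0005, -0.0114, 0], [0.0005, -0.0114, 0], [0.0005, -0.0114, 0], [0.0005, -0.0114, 0], [0.0005, -0.0114, 0], [0.0005, -0.0114, 0], [0.0005, -0.0114, 0]], "rot": [[0, 0, 0.08], [0, 0, 0.08], [0, 0, 0.08], [0, 0, 0.08], [0, 0, 0.08], [0, 0, 0.08], [0, 0, 0.08], [0, 0, 0.08]], "hand": [-0.55, -0.55, -0.55, -0.55, -0.55, -0.55, -0.55, -0.55]}}

```text
clock: 4.8
position: [0.5616, 0.0064, 0.0844]
ee_rot: [0.001, 0.998, -0.057, -0.0]
contact_force: [-0.7, -0.6, 0.4]
width: 0.0191
gripper_force: 0.7
```

Run:
```python
from h import *
t=np.radians(173.7)
go([.603+.041*np.cos(t),.002+.041*np.sin(t),.085],down(-6.3),1)
```

```text
[0.0021, -0.0007, -0.0019] [0.0011, 0.0007, -0.0037]
row mm 0.8814831771419861 deg 0.23320039929357636
```

Position is right, so I'll close onto the nose to centre it, then open and rise.

Call:
{"name": "apply_moves", "arguments": {"xyz": [[0, 0, 0], [0, 0, 0], [0, 0, 0], [0, 0, 0], [0, 0, 0], [0, 0, 0], [0, 0, -0.1], [0, 0, -0.15]], "rot": [[0, 0, 0], [0, 0, 0], [0, 0, 0], [0, 0, 0], [0, 0, 0], [0, 0, 0], [0, 0, 0], [0, 0, 0]], "hand": [-0.9, -0.9, -0.9, -0.9, -0.3, -0.2, -0.1, 0.2]}}

```text
clock: 5.8
position: [0.5615, 0.0067, 0.1586]
ee_rot: [-0.0, 0.998, -0.056, -0.001]
contact_force: [-0.5, -0.5, 0.8]
width: 0.0507
gripper_force: 0.0
```

Call:
{"name": "apply_moves", "arguments": {"xyz": [[0, 0, -0.15], [0, 0, -0.15], [0, 0, 0], [0, 0, 0]], "rot": [[0, 0, 0], [0, 0, 0], [0, 0, 0], [0, 0, 0]], "hand": [1, 1, 1, 1]}}

```text
clock: 6.3
position: [0.5619, 0.0067, 0.2487]
ee_rot: [0.0, 0.998, -0.056, -0.0]
contact_force: [0.1, -0.0, 0.1]
width: 0.0853
gripper_force: 0.0
```

Run:
```python
from h import *
print(status.get_state()['position'])
shot('wrist','w3.png');c=load('w3.png')
a=cv2.imread('pics/w3.png');m=(a.max(2)<60).astype(np.uint8)
u,v=map(int,pix(c,[.603,.002,.0985]))
n,l,st,ce=cv2.connectedComponentsWithStats(m)
cap=(l==l[v,u]).astype(np.uint8)
disc=cv2.morphologyEx(cap,cv2.MORPH_OPEN,cv2.getStructuringElement(2,(25,25)))
ys,xs=np.nonzero(disc);C=onz(c,xs.mean(),ys.mean(),.0985);print('disc',C,xs.mean(),ys.mean(),np.ptp(xs),np.ptp(ys))
no=cap&~cv2.dilate(disc,np.ones((3,3),np.uint8));ys,xs=np.nonzero(no);print('nosemid',xs.mean(),ys.mean(),len(xs))
N=onz(c,xs.mean(),ys.mean(),.096)
du,dv=pix(c,[.5146,.0124,.075])
for i in range(1,n):
    if st[i,4]>15 and np.hypot(ce[i][0]-du,ce[i][1]-dv)<25:
        B=onz(c,*ce[i],.075);print('mark',st[i],ce[i],B,np.degrees(np.arctan2(*(B-C)[[1,0]]))%360)
print('nose',N,np.degrees(np.arctan2(*(N-C)[[1,0]]))%360)
cv2.imwrite('pics/w3c.png',a)
```

```text
[0.56190961 0.00667885 0.24873253]
disc [0.60343384 0.00241754 0.0985    ] 252.55390702274974 139.4792284866469 49 51
nosemid 252.90697674418604 172.40697674418604 86
mark [248 192   9  30 128] [252.0625    209.5546875] [0.52376464 0.01198748 0.075     ] 173.15039559960329
nose [0.57039576 0.00579303 0.096     ] 174.1663541811456
```

View pics/w3c.png

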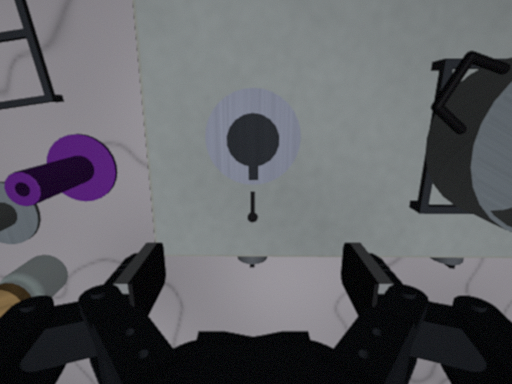

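The cap's nose (252,172) points straight at the mark (252,209), with both headings within about 1°. Next I'll go over the lighter.

```bash
python3 -c "
from h import *
go([.530,.351,.31],down(0),8)"
```

```text
[-0.029, -0.1411, -0.0258] [-0.0, 0.0002, -0.0133]
[-0.0271, -0.1415, -0.0258] [-0.0, 0.0002, -0.0133]
[-0.0251, -0.1418, -0.0258] [-0.0, 0.0002, -0.0133]
[-0.0231, -0.1422, -0.0258] [-0.0, 0.0002, -0.0133]
[-0.0211, -0.1425, -0.0258] [-0.0, 0.0002, -0.0133]
[-0.0191, -0.1428, -0.0258] [-0.0, 0.0002, -0.0133]
[-0.0171, -0.143, -0.0258] [-0.0, 0.0002, -0.0133]
[-0.0151, -0.1432, -0.0258] [-0.0, 0.0002, -0.0133]
row mm 43.90105595102727 deg 0.7990239423334577
```

Call:
{"name": "apply_moves", "arguments": {"xyz": [[-0.029, -0.141, -0.026], [-0.027, -0.142, -0.026], [-0.025, -0.142, -0.026], [-0.023, -0.142, -0.026], [-0.021, -0.142, -0.026], [-0.019, -0.143, -0.026], [-0.017, -0.143, -0.026], [-0.015, -0.143, -0.026]], "rot": [[0, 0, -0.0133], [0, 0, -0.0133], [0, 0, -0.0133], [0, 0, -0.0133], [0, 0, -0.0133], [0, 0, -0.0133], [0, 0, -0.0133], [0, 0, -0.0133]], "hand": [1, 1, 1, 1, 1, 1, 1, 1]}}

```text
clock: 7.35
position: [0.5301, 0.3521, 0.3096]
ee_rot: [0.001, 1.0, 0.0, -0.002]
contact_force: [0.3, -0.1, 0.6]
width: 0.0856
gripper_force: 0.0
```

Call:
{"name": "apply_moves", "arguments": {"xyz": [[0, 0, 0], [0, 0, 0]], "rot": [[0, 0, 0], [0, 0, 0]], "hand": [1, 1]}}

```text
clock: 7.6
position: [0.5304, 0.3503, 0.3098]
ee_rot: [0.001, 1.0, 0.0, -0.001]
contact_force: [-0.3, 0.3, -0.7]
width: 0.0848
gripper_force: 0.0
```

Run:
```python
from h import *
print(status.get_state()['position'])
im=shot('wrist','w4.png');c=load('w4.png')
u,v=pix(c,[.530,.351,.22]);print(u,v,pix(c,[.53,.351,.11]))
x,y=max(0,min(int(u)-80,352)),max(0,min(int(v)-80,224));print(x,y)
cv2.imwrite('pics/w4c.png',cv2.convertScaleAbs(cv2.resize(im['pixels'][y:y+160,x:x+160,::-1],(640,600)),alpha=1.6))
```

```text
[0.53038094 0.35029047 0.30984303]
251.78886523590805 198.88843332536933 (np.float64(251.8421103210146), np.float64(171.0880349477429))
171 118
```

View pics/w4c.png

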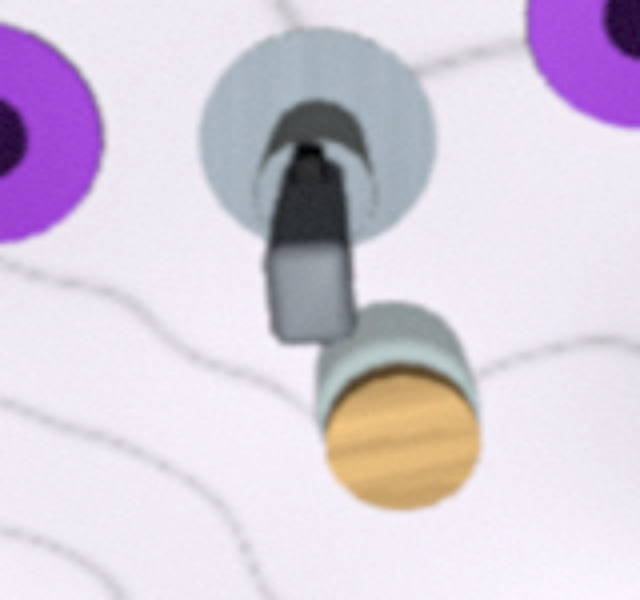

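The crop shows the grey top face of the handle centred at crop (315,292), which is pixel (249.7,195.9), and turned about 3°. The trigger points +x.

```bash
python3 -c "
from h import *
c=load('w4.png');p=onz(c,249.75,195.9,.22);print(p)
go([p[0],p[1],.168],down(3),6)"
```

```text
[0.53255241 0.35265771 0.22      ]
[0.0013, -0.0017, 0.079] [0.0003, 0.0003, -0.0085]
[0.0013, -0.0017, 0.079] [0.0003, 0.0003, -0.0085]
[0.0012, -0.0017, 0.079] [0.0003, 0.0003, -0.0085]
[0.0012, -0.0016, 0.079] [0.0003, 0.0003, -0.0085]
[0.0012, -0.0016, 0.079] [0.0003, 0.0003, -0.0085]
[0.0012, -0.0016, 0.079] [0.0003, 0.0003, -0.0085]
row mm 23.71001685512855 deg 0.508487519553981
```

Call:
{"name": "apply_moves", "arguments": {"xyz": [[0.0013, -0.0017, 0.079], [0.0013, -0.0017, 0.079], [0.0012, -0.0017, 0.079], [0.0012, -0.0016, 0.079], [0.0012, -0.0016, 0.079], [0.0012, -0.0016, 0.079], [0, 0, 0]], "rot": [[0, 0, -0.0085], [0, 0, -0.0085], [0, 0, -0.0085], [0, 0, -0.0085], [0, 0, -0.0085], [0, 0, -0.0085], [0, 0, 0]], "hand": [1, 1, 1, 1, 1, 1, 1]}}

```text
clock: 8.52
position: [0.5318, 0.3517, 0.1671]
ee_rot: [0.001, 1.0, 0.026, -0.002]
contact_force: [-0.1, 0.1, -1.1]
width: 0.0854
gripper_force: 0.0
```

Call:
{"name": "apply_moves", "arguments": {"xyz": [[0, 0, 0], [0, 0, 0], [0, 0, 0], [0, 0, 0], [0, 0, 0], [0, 0, 0]], "rot": [[0, 0, 0], [0, 0, 0], [0, 0, 0], [0, 0, 0], [0, 0, 0], [0, 0, 0]], "hand": [-1, -1, -1, -1, -1, -1], "force": 40}}

```text
clock: 9.28
position: [0.5332, 0.3541, 0.1701]
ee_rot: [-0.0, 1.0, 0.027, 0.001]
contact_force: [-0.1, 0.4, 2.8]
width: 0.0178
gripper_force: 39.5
```

Call:
{"name": "apply_moves", "arguments": {"xyz": [[0, 0, -0.05], [0, 0, -0.08], [0, 0, -0.08], [0, 0, -0.08], [0, 0, -0.08], [0, 0, -0.08], [0, 0, -0.08], [0, 0, 0]], "rot": [[0, 0, 0], [0, 0, 0], [0, 0, 0], [0, 0, 0], [0, 0, 0], [0, 0, 0], [0, 0, 0], [0, 0, 0]], "hand": [-1, -1, -1, -1, -1, -1, -1, -1]}}

```text
clock: 10.28
position: [0.5336, 0.3543, 0.3308]
ee_rot: [-0.001, 1.0, 0.027, 0.002]
contact_force: [0.0, -0.5, -0.9]
width: 0.0174
gripper_force: 39.2
```

Run:
```python
from h import *
s=status.get_state();print(s['position'],s['width'],s['gripper_force'],s['contact_force'],s['qpos'])
shot('side','s5.png');shot('top','t5.png')
a=cv2.imread('pics/s5.png');b=cv2.imread('pics/t5.png')
cv2.imwrite('pics/v5.png',np.hstack([cv2.resize(a[130:330,130:330],(400,400)),cv2.resize(b[130:330,80:280],(400,400))]))
m=down(3)
d=down(-6.3);x,y,z=d.T
Rt=np.stack([(x-z)/2**.5*1.0,y,(x+z)/2**.5],1);Rt[:,0]=np.cross(Rt[:,1],Rt[:,2])
print(Rt)
tip=np.array([.550,.008,.101]);tcp=tip-.155*Rt[:,2];print(tcp)
hi=tcp+[-0.01,0,.11]
go([.45,.02,.36],down(-6.3),10)
go(hi,Rt,8,[.45,.02,.36],down(-6.3))
```

```text
[0.53362849 0.3542855  0.33084669] 0.017374339698437546 39.170395731925964 [ 0.03100658 -0.48042187 -0.8819976 ] [ 4.77571647e-01  3.41968264e-01  1.16801316e+00 -6.21022327e-05
  1.62721214e+00  1.99501356e+00]
[[ 0.70283653 -0.10973431  0.70283653]
 [-0.07759388 -0.99396096 -0.07759388]
 [ 0.70710678 -0.         -0.70710678]]
[0.44106034 0.02002705 0.21060155]
[-0.0334, 0.1096, -0.0106] [0.0001, 0.0001, 0.0156]
[-0.0316, 0.1102, -0.0106] [0.0001, 0.0001, 0.0156]
[-0.0298, 0.1107, -0.0106] [0.0001, 0.0001, 0.0156]
[-0.028, 0.1111, -0.0106] [0.0001, 0.0001, 0.0156]
[-0.0262, 0.1116, -0.0107] [0.0001, 0.0001, 0.0156]
[-0.0244, 0.112, -0.0107] [0.0001, 0.0001, 0.0156]
[-0.0225, 0.1124, -0.0107] [0.0001, 0.0001, 0.0156]
[-0.0207, 0.1127, -0.0107] [0.0001, 0.0001, 0.0156]
[-0.0189, 0.113, -0.0107] [0.0001, 0.0001, 0.0156]
[-0.017, 0.1133, -0.0107] [0.0001, 0.0001, 0.0156]
row mm 34.530923326759286 deg 0.9356755422506414
[-0.0078, 0.0009, 0.0164] [0.0, 0.0938, -0.0]
[-0.0094, 0.0009, 0.0156] [0.0, 0.0938, -0.0]
[-0.0109, 0.0009, 0.0146] [0.0, 0.0938, -0.0]
[-0.0123, 0.0009, 0.0134] [0.0, 0.0938, -0.0]
[-0.0135, 0.0009, 0.0122] [0.0, 0.0938, -0.0]
[-0.0147, 0.0009, 0.0108] [0.0, 0.0938, -0.0]
[-0.0156, 0.0009, 0.0093] [0.0, 0.0938, -0.0]
[-0.0165, 0.0009, 0.0077] [0.0, 0.0938, -0.0]
row mm 5.464300792810348 deg 5.625000000000001
```

View pics/v5.png

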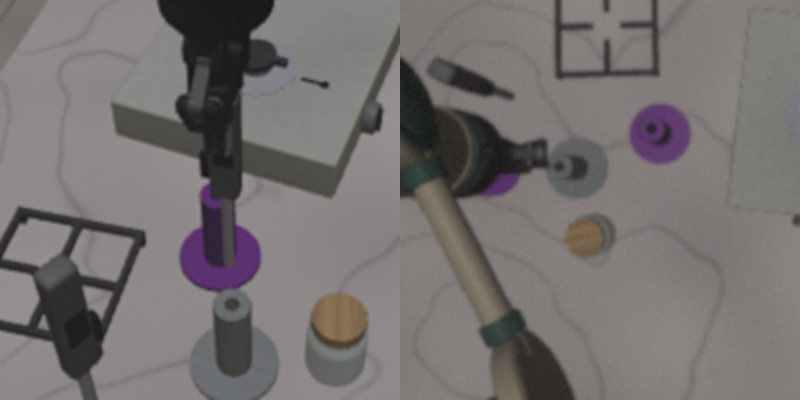

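The lighter is clear of the holder, hanging upright in the gripper with its tip near (228,265) in the left pane. I'll carry it over and tilt it.

Call:
{"name": "apply_moves", "arguments": {"xyz": [[-0.0334, 0.11, -0.0106], [-0.032, 0.11, -0.0106], [-0.03, 0.111, -0.0106], [-0.028, 0.111, -0.0106], [-0.026, 0.112, -0.0107], [-0.0244, 0.112, -0.0107], [-0.0225, 0.112, -0.0107], [-0.0207, 0.113, -0.0107]], "rot": [[0, 0, 0.0156], [0, 0, 0.0156], [0, 0, 0.0156], [0, 0, 0.0156], [0, 0, 0.0156], [0, 0, 0.0156], [0, 0, 0.0156], [0, 0, 0.0156]], "hand": [-1, -1, -1, -1, -1, -1, -1, -1]}}

```text
clock: 11.38
position: [0.4656, 0.0856, 0.3526]
ee_rot: [0.0, 0.999, -0.039, -0.001]
contact_force: [1.3, -0.1, -1.1]
width: 0.0176
gripper_force: 39.3
```

Call:
{"name": "apply_moves", "arguments": {"xyz": [[-0.019, 0.113, -0.0107], [-0.017, 0.113, -0.0107], [-0.008, 0.001, 0.016], [-0.009, 0.001, 0.016], [-0.011, 0.001, 0.015], [-0.012, 0.001, 0.013], [-0.0135, 0.001, 0.012], [-0.015, 0.001, 0.011]], "rot": [[0, 0, 0.0156], [0, 0, 0.0156], [0, 0.094, 0], [0, 0.094, 0], [0, 0.094, 0], [0, 0.094, 0], [0, 0.094, 0], [0, 0.094, 0]], "hand": [-1, -1, -1, -1, -1, -1, -1, -1]}}

```text
clock: 12.38
position: [0.4346, 0.0199, 0.3289]
ee_rot: [0.016, 0.955, -0.053, 0.291]
contact_force: [0.0, -0.4, -0.6]
width: 0.0177
gripper_force: 39.4
```

Call:
{"name": "apply_moves", "arguments": {"xyz": [[-0.0156, 0.001, 0.009], [-0.0165, 0.001, 0.008], [0, 0, 0], [0, 0, 0]], "rot": [[0, 0.094, 0], [0, 0.094, 0], [0, 0, 0], [0, 0, 0]], "hand": [-1, -1, -1, -1]}}

```text
clock: 12.88
position: [0.4319, 0.0196, 0.3216]
ee_rot: [0.021, 0.922, -0.051, 0.383]
contact_force: [0.1, -0.9, -0.0]
width: 0.0176
gripper_force: 39.4
```

Run:
```python
from h import *
s=status.get_state();M=rot(s['ee_rot']);print(s['position'],M[:,2],s['qpos'],s['width']);tip=s['position']+.155*M[:,2];print('tip pred',tip)
for n,f in(('side','s6.png'),('top','t6.png'),('wrist','w6.png')):
    shot(n,f);print(n,pix(load(f),tip))
def cr(f,tip,n=200):
    a=cv2.imread('pics/'+f);u,v=pix(load(f),tip);x=int(np.clip(u-n/2,0,512-n));y=int(np.clip(v-n/2,0,384-n));print(f,x,y);return cv2.resize(a[y:y+n,x:x+n],(400,400),interpolation=cv2.INTER_CUBIC)
cv2.imwrite('pics/v6.png',cv2.convertScaleAbs(np.hstack([cr('s6.png',tip,120),cr('t6.png',tip,120)]),alpha=1.5))
```

```text
[0.43191972 0.01958389 0.32158081] [ 0.70417422 -0.0779402  -0.70573649] [-0.12459703 -0.37849966  2.1499261   0.01848461  0.58296212  1.54506167] 0.017609312151046705
tip pred [0.54106673 0.00750316 0.21219165]
side (np.float64(283.8141367645368), np.float64(122.7565264790479))
top (np.float64(293.4575327827878), np.float64(207.16855936566037))
wrist (np.float64(252.81722437584577), np.float64(181.59078726109038))
s6.png 223 62
t6.png 233 147
```

View pics/v6.png

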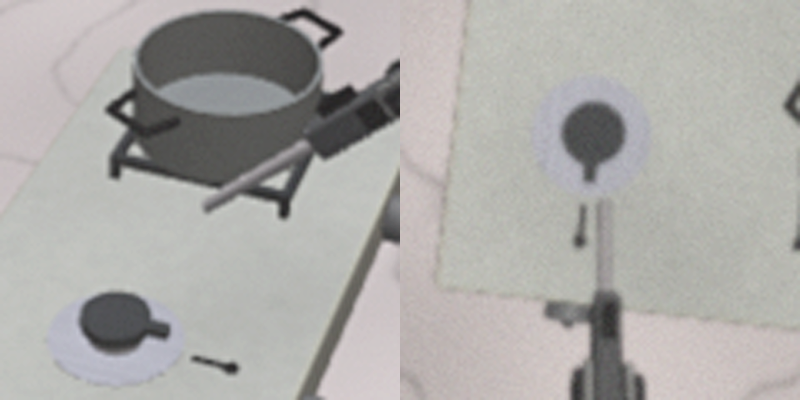

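The side crop puts the rod tip at pixel (285,124) and the top crop at (294,207), about 2 px from prediction. The nose is still on its mark.

Run:
```python
from h import *
s=load('s6.png');t=load('t6.png')
p,e=tri(s,(285.2,124.2),t,(294.1,206.8));print(p,e)
st=status.get_state();M=rot(st['ee_rot'])
d=np.array([.550,.008,.102])-p;print(d)
go(st['position']+d,M,6)
```

```text
[0.54027187 0.00500218 0.20667625] 0.0038173618584283206
[ 0.00972813  0.00299782 -0.10467625]
[-0.0376, -0.0023, 0.0447] [0.0, 0.0, 0.0]
[-0.0376, -0.0023, 0.0447] [0.0, 0.0, 0.0]
[-0.0376, -0.0023, 0.0447] [0.0, 0.0, 0.0]
[-0.0376, -0.0023, 0.0447] [0.0, 0.0, 0.0]
[-0.0376, -0.0023, 0.0447] [0.0, 0.0, 0.0]
[-0.0376, -0.0023, 0.0447] [0.0, 0.0, 0.0]
row mm 17.52834237235879 deg 0.0
```

Call:
{"name": "apply_moves", "arguments": {"xyz": [[-0.038, -0.0023, 0.045], [-0.038, -0.0023, 0.045], [-0.038, -0.0023, 0.045], [-0.038, -0.0023, 0.045], [-0.03, -0.002, 0.036], [0, 0, 0], [0, 0, 0]], "rot": [[0, 0, 0], [0, 0, 0], [0, 0, 0], [0, 0, 0], [0, 0, 0], [0, 0, 0], [0, 0, 0]], "hand": [-1, -1, -1, -1, -1, -1, -1]}}

```text
clock: 13.9
position: [0.4401, 0.0221, 0.2377]
ee_rot: [0.021, 0.922, -0.051, 0.384]
contact_force: [0.3, 0.4, -0.6]
width: 0.0175
gripper_force: 39.4
```

```bash
cat > look.py <<'E'
from h import *
import sys
k=sys.argv[1]
s=status.get_state();M=rot(s['ee_rot']);print(s['position'],M[:,2],s['qpos'],s['contact_force']);tip=s['position']+.155*M[:,2];print('tip pred',tip)
def cr(f,n):
    a=cv2.imread('pics/'+f);u,v=pix(load(f),tip);x=int(np.clip(u-n/2,0,512-n));y=int(np.clip(v-n/2,0,384-n));print(f,x,y,n/400,'pred',u,v);return cv2.resize(a[y:y+n,x:x+n],(400,400),interpolation=cv2.INTER_CUBIC)
for n in('side','top'): shot(n,n[0]+k+'.png')
cv2.imwrite('pics/v'+k+'.png',cv2.convertScaleAbs(np.hstack([cr('s'+k+'.png',60),cr('t'+k+'.png',60)]),alpha=1.5))
E
python3 look.py 7
```

```text
[0.44010195 0.02208636 0.23771319] [ 0.7052972  -0.07799536 -0.70460811] [-0.10489036 -0.27027356  2.32416345 -0.01264862  0.29880655  1.58651801] [ 0.31759041  0.43831665 -0.61253414]
tip pred [0.54942302 0.00999708 0.12849893]
s7.png 248 121 0.15 pred 278.6298638268042 151.91658848530264
t7.png 258 175 0.15 pred 288.92008995771175 205.14718096398178
```

View pics/v7.png

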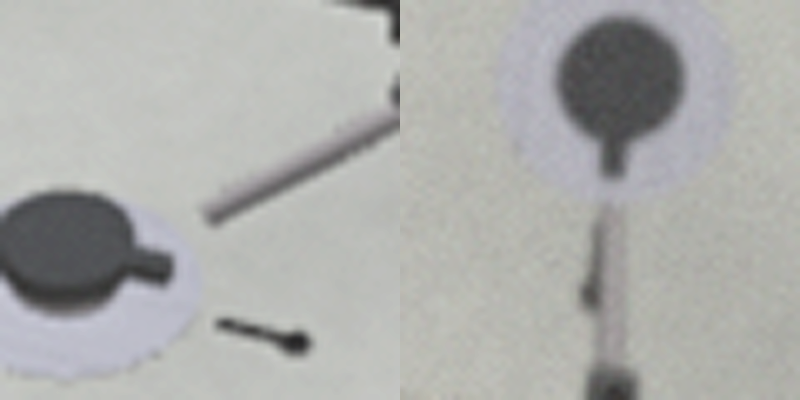

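The side crop shows the tip at pixel (279.2,153.2) and the nose end at (273.9,161.2). The top crop shows the tip at (289.9,205.7) and the nose end at (289.9,201.5).

Run:
```python
from h import *
s=load('s7.png');t=load('t7.png')
p,e=tri(s,(279.2,153.2),t,(289.8,205.7));n,e2=tri(s,(273.7,161.2),t,(289.9,201.5));print(p,e,n,e2)
st=status.get_state();M=rot(st['ee_rot'])
d=n+[-.014,.0015,.008]-p;print(d)
go(st['position']+d,M,3)
```

```text
[0.54838337 0.00710549 0.12230807] 0.00032786168662033897 [0.56131481 0.00359432 0.09110855] 0.0008660759350087951
[-0.00106856 -0.00201117 -0.02319952]
[-0.019, 0.0024, 0.0175] [0.0, 0.0, 0.0]
[-0.019, 0.0024, 0.0175] [0.0, 0.0, 0.0]
[-0.019, 0.0024, 0.0175] [0.0, 0.0, 0.0]
row mm 7.770345206086611 deg 0.0
```

Call:
{"name": "apply_moves", "arguments": {"xyz": [[-0.019, 0.0024, 0.0175], [-0.019, 0.0024, 0.0175], [-0.018, 0.0024, 0.0165], [0, 0, 0], [0, 0, 0], [0, 0, 0], [0, 0, 0]], "rot": [[0, 0, 0], [0, 0, 0], [0, 0, 0], [0, 0, 0], [0, 0, 0], [0, 0, 0], [0, 0, 0]], "hand": [-1, -1, -1, -1, -1, -1, -1]}}

```text
clock: 14.88
position: [0.4381, 0.0202, 0.2142]
ee_rot: [0.021, 0.922, -0.051, 0.383]
contact_force: [1.0, 0.9, -1.1]
width: 0.0174
gripper_force: 39.4
```

```bash
python3 look.py 8
```

```text
[0.43808713 0.02017532 0.21416176] [ 0.70480089 -0.07788162 -0.70511712] [-0.11710485 -0.23727058  2.37679703  0.02354842  0.21392813  1.54270471] [ 0.95600273  0.86283978 -1.07754851]
tip pred [0.54733127 0.00810366 0.1048686 ]
s8.png 249 129 0.15 pred 279.37963904948816 159.1547525605729
t8.png 258 176 0.15 pred 288.75908067823326 206.2970101558769
```

View pics/v8.png

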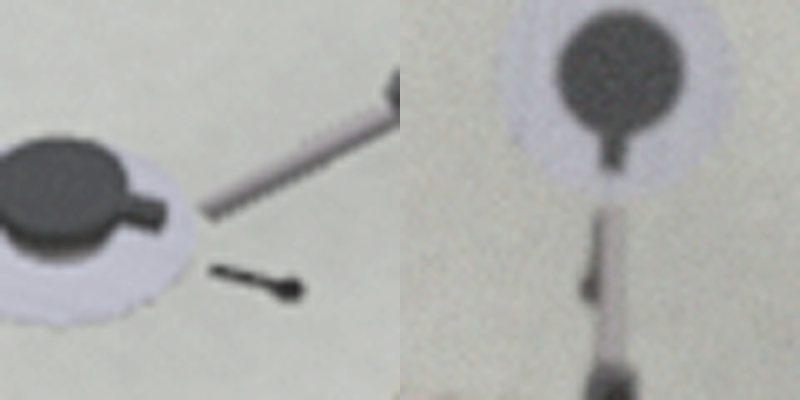

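The tip is at side pixel (280,161), about 17 mm from the nose end and clear of the plate and cap. The nose is still on its mark and the lean is 45°, so I'll hand it in.

```bash
python3 -c "
from rig import job
print(job.sign_off())"
```

```text
the job is handed in; nothing more can be done
None
```

The job is handed in, with no verdict returned: by my last camera measurements the cap's nose is within about 1° of the mark, and the gripper holds the lighter still at a 45° lean, its tip about 17 mm from the nose's end and touching nothing.

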